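# Shut and latch the bread warmer

### The arm

A 6-joint arm with a two-finger parallel gripper is mounted at the origin on the work surface. World frame = base frame: x ahead of the robot, y to its left, z up, the work surface at z = 0. Lengths are in m, angles in degrees, forces in N, time in s.
With the tool pointing down it reaches from about 0.3 to 0.75 m from the base axis. Payload 8.5 kg.
Tool frame: the origin (TCP) lies on the centre line of the jaws, within the pads' length; the fingertips stand 14 mm ahead of it and the grasp point (between the pads) lies 5 mm behind it; z points along the fingers, x is the direction in which the jaws open and shut, and the axes are right-handed (so a half turn about z gives the same grasp; the last joint's range is limited). The gripper opens to 85 mm and grips with 20 to 120 N. Pads are 22 mm wide; open, the fingers measure 114 mm over their backs; the gripper's body (76 mm by 85 mm) begins 54 mm behind the grasp point. The pads swing forward as they close: fully open they stand 13 mm farther back than shut.
Start: joints at [60.43, 21.807, 74.336, -0, 83.858, -12.336], TCP at [0.163, 0.525, 0.245] pointing down, gripper open.
Joint ranges: [-178.18, 178.18], [-50.72, 133.34], [12.68, 142.11], [-81.47, 261.47], [9.98, 163.14], [-165.26, 165.26]. Speed limits (degrees/s): [136.94, 136.94, 180, 180, 180, 180].

### API

Orientations are given as a 3x3 rotation matrix whose columns are the frame's x, y, z axes.
In Python, from rig import * gives the robot as it stands.
- The arm moves only by the shell command python3 -m crank 'ROWS' [FORCE]. ROWS is JSON, one flat list of numbers, 7 for each row, row after row: the turn, a rotation vector about the world's x, y, z in rad, then the shift along the world's x, y, z in m, then the opening in per cent of the stroke, from 0 (shut) to 100 (fully open). A call has 1 to 20 rows; each row shifts and turns the commanded pose from where the row before left it; what a row does not reach is not made up. A row lasts 1/10 s, in which the tool goes at most 50 mm and 8.59 degrees, less where a joint would pass 70% of its speed; a pose out of reach is approached as far as the arm can. A call is refused whole if a number of a shift passes 0.05 or a number of a turn 0.15, either way. A call with a gripper value outside its range is refused whole. The fingers move at their own pace and stop on an object; FORCE is the grip in N (left out, the last holds). Time passes only in rows, so rows that do not move let the fingers close. It gives the time, the measured TCP pose, the force and the opening at its end, in the units of the state.
- observe(): the state, without advancing time (a new reading comes with each control period).
- get_image(name): name is "scene" or "top" or "wrist"; returns a dict with "frame" (384x512x3 uint8, red, green, blue), "fov_y" (degrees; the focal length in pixels is half the picture's height over the tangent of half this angle, whatever the lens; pixels are square), "cx", "cy" (the principal point, pixels), "world_to_cam" (4x4, takes a point from world to camera coordinates). Camera axes: x right, y up, looking along -z (the intrinsics and any distortion apply to the point x, -y, -z); pixel columns grow to the right and rows downward; lengths in m; the calibration is good to about 2 mm. A picture is of the moment at which its call begins. There is no depth.
- close_job(): hands the job in, once; it reports no verdict.
The state is a dict: "time_s": time; "q": joint angles; "qvel": joint speeds; "joint_efforts": joint torques, N m; "position": TCP position; "tool_rot": TCP orientation; "ft_force": force on the tool from outside, world axes, zero at the start; "wrist_torque": the same for the moment, N m; "grip_width": finger opening in m.
Only numpy, scipy, OpenCV 4.12 (cv2) and the standard library are available. Lean on these libraries where they do the work, as an engineer would, in place of code of your own. Each camera call takes 0.05 s, during which the arm holds its last target. There are 200 camera calls.

### The job

Keep the rolls warm: slide the bread warmer's lid fully shut first, then swing the latch lever round by its knob so that it rides up the keeper on the lid and drops all the way down into the keeper's pocket. Do not force the lever: let it rise and drop, and do not ram or press it hard against the keeper. Let go, and leave the shaker, the mug and the jar where they stand.

Things in the scene. Friction and masses are not known exactly. Their poses are not given: they have to be found in the camera images.
- box: steel bread warmer, fixed, 300 mm in its x, 480 in its y, decks 150 mm above the table. Origin: on the table, 30 mm towards +y from the middle of its underside; z up. The lid slides along y. On the -y end deck, at x 0, y -235 mm of this frame, stands the upright post of the turn latch; with the lid shut the keeper's pocket is 90 mm from the post, towards +y.
- lid: flat sliding lid, 272 x 250 x 12 mm, top face 162 mm above the table. Axes along the box's. It is fully shut when its origin stands at y = 0 in the box's frame, against its stop there; opens up to 130 mm towards +y. Sliding takes about 4 N; it stays where it is left.
- lid_grip (a point): middle of the lid's black grip bar: 90 mm along x, 16 mm thick in y, 22 mm tall, its top 202 mm above the table. In the lid's frame at x 0, y 45 mm.
- keeper_mid (a point): point on the lid's top, at x 0, y -145 mm of the lid's frame, under the keeper: a steel cam plate with, going to +x, a ramp 36 mm long rising 11 mm, a flat of 14 mm, a pocket (12 mm in x, 20 in y, down to the lid) and a stop wall 24 mm tall. The plate is adjustable: the pocket's middle lies up to 12 mm from this point either way in x, unmeasured: feel for it or watch the lever drop.
- latch: collar of the turn latch, round the post; origin on the turning axis, 158 mm above the table. Its -x axis points along the lever, from post to knob. The lever turns clockwise seen from above, from near the box's -x (starts 0 to 0.45 rad past it) to the box's +y, over the keeper. Light friction, about 0.5 N at the knob; 1.9 rad in all.
- knob (a point): centre of the top of the lever's upright black knob: round, polished and slippery, 22 mm across, 60 mm tall, 120 mm from the turning axis. With the lever down its top is 259 mm above the table, its foot on the flat bar (18 mm wide, 8 thick) 199 mm. Under the bar, 90 mm from the axis, a pin 8 mm thick with a round end reaches down to 1 mm over the lid's top.
- lever (a joint): how far the lever has ridden up its post, m: 0 down (swung clear, or dropped into the pocket), 0.008 to 0.010 on the keeper's flat, 0.020 at most. Weight and a spring press it down with 3 to 5 N: pushed round at the knob with some 2 to 8 N it climbs the ramp, and it snaps down by itself over the pocket unless held up or rubbed hard.
- shaker: small steel shaker, 42 mm wide, 76 mm tall, standing on the warmer's end deck beside the latch; a bystander. Origin: centre of its underside.
- mug: white mug, 76 mm wide, 90 mm tall, on the table to the right of the warmer (-y); a bystander. Origin: centre of its underside.
- jar: glass jar, 64 mm wide, 100 mm tall, on the table to the left of the warmer (+y); a bystander. Origin: centre of its underside.

How it is judged:
By the outcome, as a careful person would: the job done as asked, in the order asked, and still so for the second after the job is handed in, with the robot touching nothing.
It also fails if it takes over 72 s, if anything falls off the work surface, if the arm or the gripper's body presses on something with over 40 N, if the wrist force passes 120 N, or if a joint passes its speed limit or range.

## Working session

There is one attempt and no reset: what is moved stays moved. The work goes in short steps, Python scripts to look and compute and a shell command to move; the robot and the scene stay as the last step left them, time stands still between calls to the robot, and variables do not carry over. Pictures are saved under pics/ and viewed, about 8 in all and at most 12, crops included, and the job is handed in when it is done.

```bash
ls; mkdir -p pics; python3 - <<'E'
from rig import *
import cv2,numpy as np
s=observe();print(s)
ims=[]
for n in("scene","top"):
    d=get_image(n);print(n,d["fov_y"],d["cx"],d["cy"],[k for k in d if k!="frame"]);print(np.round(d["world_to_cam"],3).tolist())
    cv2.imwrite(f"pics/{n}0.png",d["frame"][:,:,::-1])
    np.save(f"pics/{n}0.npy",{k:d[k] for k in d},allow_pickle=True)
E
```

```text
pics
{'time_s': 0.0, 'q': array([ 6.04284618e+01,  2.18416161e+01,  7.43842681e+01, -9.74283041e-04,
        8.38587788e+01, -1.23353399e+01]), 'qvel': array([ 0.01744848,  0.01053051,  0.01574145, -0.06490348, -0.1870879 ,
        0.04228516]), 'joint_efforts': array([ 1.18235323e-03, -4.48466456e+01, -2.31281179e+01, -1.36752988e-04,
        4.75453504e-03,  1.78677493e-05]), 'position': array([0.16283617, 0.52505746, 0.24470876]), 'tool_rot': array([[ 2.96309250e-01,  9.55091785e-01, -7.14529232e-04],
       [ 9.55090956e-01, -2.96309961e-01, -1.29351341e-03],
       [-1.44714616e-03, -2.99160418e-04, -9.99998908e-01]]), 'ft_force': array([0.26008198, 0.05450041, 0.49303857]), 'wrist_torque': array([-0.02293644,  0.0412363 ,  0.05047815]), 'grip_width': 0.08528721865290334}
scene 55.50251344638186 252.76441348402776 190.52548429328962 ['fov_y', 'cx', 'cy', 'world_to_cam']
[[0.662, 0.749, -0.007, -0.386], [-0.633, 0.564, 0.529, 0.282], [0.401, -0.346, 0.848, -1.415], [0.0, 0.0, 0.0, 1.0]]
top 56.73879460940222 248.38786689016968 195.8859661640595 ['fov_y', 'cx', 'cy', 'world_to_cam']
[[-0.006, -1.0, 0.003, -0.011], [0.985, -0.005, 0.172, -0.595], [-0.172, 0.004, 0.985, -1.125], [0.0, 0.0, 0.0, 1.0]]
```

View pics/top0.png

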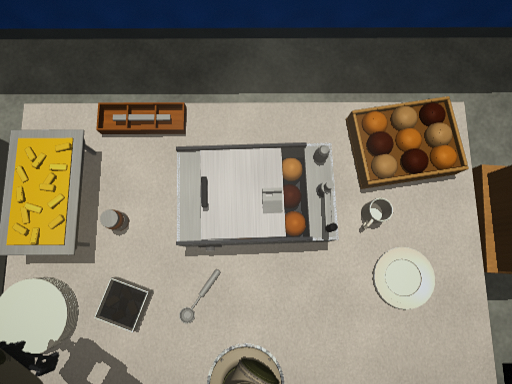

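View pics/scene0.png

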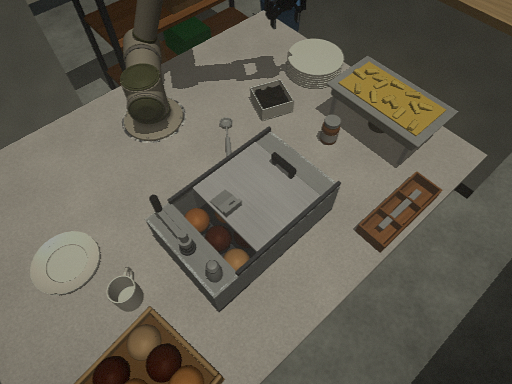

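```bash
cat > h.py <<'E'
import numpy as np,cv2
from rig import *
def ray(d,u,v):
    f=d["frame"].shape[0]/2/np.tan(np.radians(d["fov_y"])/2);W=np.array(d["world_to_cam"]);R=W[:3,:3]
    return -R.T@W[:3,3], R.T@np.array([(u-d["cx"])/f,-(v-d["cy"])/f,-1])
def onz(d,u,v,z):
    c,r=ray(d,u,v);return c+r*(z-c[2])/r[2]
def proj(d,p):
    f=d["frame"].shape[0]/2/np.tan(np.radians(d["fov_y"])/2);W=np.array(d["world_to_cam"]);q=W[:3,:3]@np.array(p)+W[:3,3]
    return d["cx"]+f*q[0]/-q[2], d["cy"]-f*q[1]/-q[2]
def load(n): return np.load(f"pics/{n}.npy",allow_pickle=True).item()
def snap(n,name,box=None,k=1):
    d=get_image(n);np.save(f"pics/{name}.npy",d,allow_pickle=True);f=d["frame"][:,:,::-1]
    if box: x0,y0,x1,y1=box;f=f[y0:y1,x0:x1]
    cv2.imwrite(f"pics/{name}.png",cv2.resize(f,None,fx=k,fy=k,interpolation=cv2.INTER_CUBIC));return d
E
python3 - <<'E'
from h import *
d=load("top0");f=d["frame"][135:255,165:345,::-1]
cv2.imwrite("pics/c1.png",cv2.resize(f,None,fx=4,fy=4,interpolation=cv2.INTER_CUBIC))
g=cv2.cvtColor(d["frame"],cv2.COLOR_RGB2GRAY)
m=((g<60)*255).astype(np.uint8)[135:255,165:345]
n,l,s,c=cv2.connectedComponentsWithStats(m)
for i in range(1,n):
    if s[i,4]>15: print(s[i]+[165,135,0,0,0],c[i]+[165,135])
E
```

```text
[281 145  25   3  37] [292.2972973  146.32432432]
[221 148  25   1  25] [233. 148.]
[252 147  25   1  25] [264. 147.]
[176 149  40   2  42] [195.30952381 149.38095238]
[283 157  26  80 835] [297.18323353 198.43233533]
[202 180   6  27  40] [205.125 196.6  ]
[317 188   7  10  41] [320.29268293 192.6097561 ]
[325 223  12   9  77] [330.46753247 227.2987013 ]
[199 244  23   3  33] [209.93939394 245.33333333]
```

View pics/c1.png

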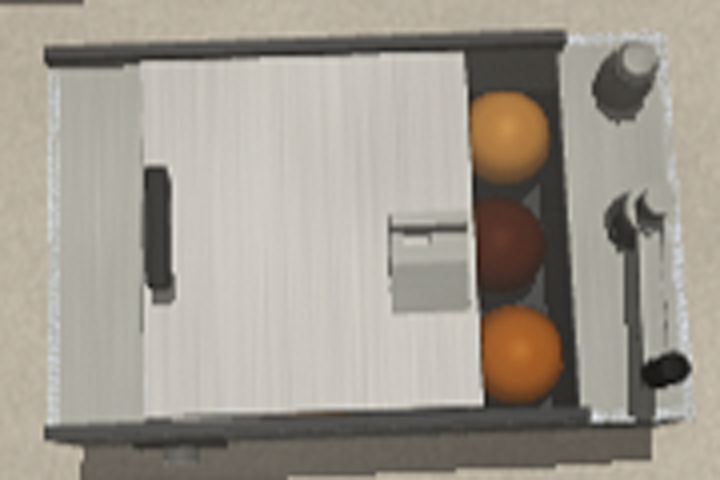

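```bash
python3 - <<'E'
from h import *
d=load("top0")
P=lambda n,u,v,z:print(n,np.round(onz(d,165+u/4,135+v/4,z),4))
for a in [("lidTL",140,62,.162),("lidTR",464,52,.162),("lidBR",484,408,.162),("lidBL",145,415,.162),
 ("gripT",157,167,.202),("gripB",157,288,.202),("gripL",146,228,.202),("gripR",170,228,.202),
 ("deckTR",665,35,.15),("deckBR",692,418,.15),("deckinT",560,40,.15),("deckinB",588,408,.15),("deckTL",48,65,.15),("deckBL",50,428,.15),
 ("knob",676,364,.259),("collar",650,208,.19),("shakertop",639,60,.226),
 ("keepT",430,215,.17),("wall-top",428,222,.186),("pocket",415,240,.17),("keepL",392,260,.17),("keepR",470,260,.17),("keepBottomL",393,312,.162),("keepBottomR",468,308,.162)]:P(*a)
s=load("scene0");f=s["frame"][120:310,140:345,::-1]
cv2.imwrite("pics/c2.png",cv2.resize(f,None,fx=3.1,fy=3.1,interpolation=cv2.INTER_CUBIC))
E
```

```text
lidTL [0.7173 0.1335 0.162 ]
lidTR [ 0.7241 -0.1148  0.162 ]
lidBR [ 0.4523 -0.1236  0.162 ]
lidBL [0.4486 0.1251 0.162 ]
gripT [0.6256 0.1143 0.202 ]
gripB [0.5368 0.1129 0.202 ]
gripL [0.5805 0.1215 0.202 ]
gripR [0.5805 0.1042 0.202 ]
deckTR [ 0.7409 -0.2727  0.15  ]
deckBR [ 0.4447 -0.2791  0.15  ]
deckinT [ 0.7372 -0.1908  0.15  ]
deckinB [ 0.4526 -0.2022  0.15  ]
deckTL [0.719  0.2062 0.15  ]
deckBL [0.4401 0.1967 0.15  ]
knob [ 0.4754 -0.2424  0.259 ]
collar [ 0.5958 -0.2457  0.19  ]
shakertop [ 0.6972 -0.2342  0.226 ]
keepT [ 0.5953 -0.0859  0.17  ]
wall-top [ 0.5869 -0.0831  0.186 ]
pocket [ 0.5764 -0.0744  0.17  ]
keepL [ 0.5614 -0.0571  0.17  ]
keepR [ 0.5611 -0.115   0.17  ]
keepBottomL [ 0.5236 -0.0577  0.162 ]
keepBottomR [ 0.5263 -0.1135  0.162 ]
```

View pics/c2.png

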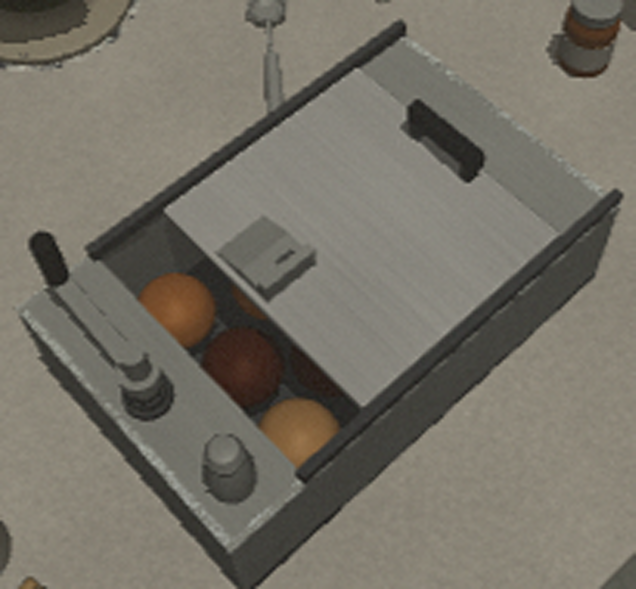

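```bash
python3 -m crank '[0,0,0,0,0,0.03,50, 0,0,0.02,0.01,-0.01,0.04,50, 0,0,0.026,0.034,-0.0335,0,50, 0,0,0.026,0.034,-0.0335,0,50, 0,0,0.026,0.034,-0.0335,0,50, 0,0,0.026,0.034,-0.0335,0,50, 0,0,0.026,0.034,-0.0335,0,50, 0,0,0.026,0.034,-0.0335,0,50, 0,0,0.026,0.034,-0.0335,0,50, 0,0,0.026,0.034,-0.0335,0,50, 0,0,0.026,0.034,-0.0335,0,50, 0,0,0.026,0.034,-0.0335,0,50, 0,0,0.026,0.034,-0.0335,0,50, 0,0,0.026,0.034,-0.0335,0,50, 0,0,0,0,0,0,50, 0,0,0,0,0,0,50]' && python3 - <<'E'
from h import *
s=observe();print(s["time_s"],s["position"].round(4),s["tool_rot"].round(3).tolist(),s["grip_width"])
d=snap("wrist","w1")
E
```

```text
time_s: 1.7
position: [0.5812, 0.1127, 0.3144]
tool_rot: [[-0.03, 1.0, -0.002], [1.0, 0.03, 0.0], [0.0, -0.002, -1.0]]
ft_force: [-1.2, -0.3, 0.2]
grip_width: 0.0424
1.7 [0.5812 0.1127 0.3144] [[-0.03, 1.0, -0.002], [1.0, 0.03, 0.0], [0.0, -0.002, -1.0]] 0.04244301895826453
```

View pics/w1.png

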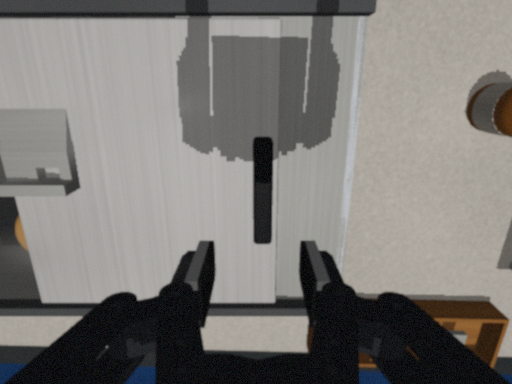

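```bash
python3 - <<'E'
from h import *
d=load("w1")
for u,v in((253,190),(273,190),(263,138),(263,243)):print(onz(d,u,v,.202).round(4))
print(proj(d,[.5812,.1127,.202]))
E
python3 -m crank '[0,0,0,0,0,-0.03,50, 0,0,0,0,0,-0.04,50, 0,0,0,0,0,-0.03,50, 0,0,0,0,0,-0.024,50, 0,0,0,0,0,0,50]' 20
```

```text
[0.5799 0.1091 0.202 ]
[0.5794 0.1253 0.202 ]
[0.5377 0.1157 0.202 ]
[0.6274 0.1189 0.202 ]
(np.float64(257.3579827474387), np.float64(191.70253511530657))
time_s: 2.25
position: [0.5788, 0.1146, 0.1889]
tool_rot: [[-0.033, 0.999, -0.006], [0.999, 0.033, 0.0], [0.0, -0.006, -1.0]]
ft_force: [-1.3, -0.2, -0.7]
grip_width: 0.0425
```

```bash
python3 -m crank '[0,0,0,0,0.002,0,15, 0,0,0,0,0,0,10, 0,0,0,0,0,0,5, 0,0,0,0,0,0,5, 0,0,0,0,0,0,5]' 20; python3 -m crank '[0,0,0,0.0002,-0.005,0,5, 0,0,0,0.0003,-0.01,0,5, 0,0,0,0.0003,-0.01,0,5, 0,0,0,0.0003,-0.01,0,5, 0,0,0,0.0003,-0.01,0,5, 0,0,0,0.0003,-0.01,0,5, 0,0,0,0.0003,-0.005,0,5, 0,0,0,0,0,0,5, 0,0,0,0,0,0,5]'
```

```text
time_s: 2.75
position: [0.5813, 0.1161, 0.1934]
tool_rot: [[-0.032, 0.999, 0.003], [0.999, 0.032, 0.001], [0.001, 0.003, -1.0]]
ft_force: [-2.1, 3.9, 6.8]
grip_width: 0.0155
time_s: 3.65
position: [0.5831, 0.0547, 0.1934]
tool_rot: [[-0.031, 1.0, 0.002], [1.0, 0.031, -0.001], [-0.001, 0.002, -1.0]]
ft_force: [-4.0, -4.0, 7.3]
grip_width: 0.0156
```

```bash
python3 -m crank '[0,0,0,0.0001,-0.004,0,5, 0,0,0,0.0001,-0.003,0,5, 0,0,0,0,-0.002,0,5, 0,0,0,0,0,0,5]';python3 -m crank '[0,0,0,0.0001,-0.003,0,5, 0,0,0,0,0,0,5]';python3 -m crank '[0,0,0,0.0001,-0.002,0,5, 0,0,0,0,0,0,5]'
```

```text
time_s: 4.05
position: [0.5833, 0.0465, 0.1934]
tool_rot: [[-0.031, 1.0, 0.003], [1.0, 0.031, 0.0], [0.0, 0.003, -1.0]]
ft_force: [-3.7, 2.1, 7.5]
grip_width: 0.0155
time_s: 4.25
position: [0.5834, 0.0435, 0.1934]
tool_rot: [[-0.031, 1.0, 0.003], [1.0, 0.031, 0.0], [0.0, 0.003, -1.0]]
ft_force: [-3.5, 2.4, 8.2]
grip_width: 0.0156
time_s: 4.45
position: [0.5835, 0.0416, 0.1934]
tool_rot: [[-0.031, 1.0, 0.003], [1.0, 0.031, 0.0], [0.0, 0.003, -1.0]]
ft_force: [-3.4, 1.6, 8.5]
grip_width: 0.0153
```

```bash
for i in 1 2 ; do python3 -m crank '[0,0,0,0.0001,-0.002,0,5, 0,0,0,0,0,0,5]'|grep -E 'pos|ft_';done;  python3 -m crank '[0,0,0,0,-0.001,0,5, 0,0,0,0,0,0,5]'|grep -E 'pos|ft_'
```

```text
position: [0.5835, 0.0399, 0.1934]
ft_force: [-4.6, 2.9, 7.0]
position: [0.5835, 0.0398, 0.1934]
ft_force: [-3.7, 12.9, 8.4]
position: [0.5835, 0.0397, 0.1934]
ft_force: [-2.6, 18.2, 8.5]
```

```bash
python3 -m crank '[0,0,0,0,0.0025,0,5, 0,0,0,0,0,0,5, 0,0,0,0,0,0.004,30, 0,0,0,0,0,0,40, 0,0,0,0,0,0,50, 0,0,0,0,0,0,50, 0,0,0,0,0,0.03,50, 0,0,0,0,0,0.05,50, 0,0,0,0,0,0.03,50, 0,0,0,0,0,0.01,50, 0,0,0,0,0,0,50]' ; python3 - <<'E'
from h import *
d=snap("top","t2",(165,135,345,255),4)
E
```

```text
time_s: 6.15
position: [0.5838, 0.0387, 0.316]
tool_rot: [[-0.031, 1.0, 0.002], [1.0, 0.031, -0.0], [-0.0, 0.002, -1.0]]
ft_force: [-0.7, -0.4, 0.1]
grip_width: 0.0429
```

View pics/t2.png

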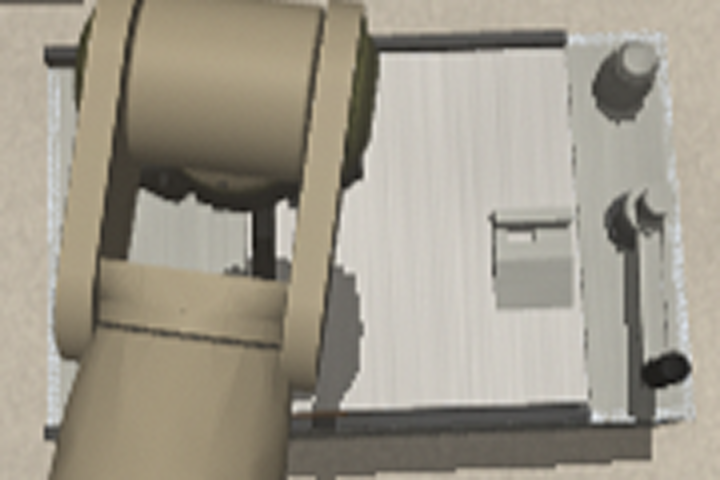

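```bash
python3 -m crank '[0,0,0,-0.007,-0.018,0.01,45, 0,0,0,-0.0136,-0.035,0,45, 0,0,0,-0.0136,-0.035,0,45, 0,0,0,-0.0136,-0.035,0,45, 0,0,0,-0.0136,-0.035,0,45, 0,0,0,-0.0136,-0.035,0,45, 0,0,0,-0.0136,-0.035,0,45, 0,0,0,-0.0136,-0.035,0,45, 0,0,0,-0.007,-0.018,0.01,45, 0,0,0,0,0,0,45, 0,0,0,0,0,0,45]' ; python3 - <<'E'
from h import *
d=snap("wrist","w2")
E
```

```text
time_s: 7.3
position: [0.4742, -0.2419, 0.3337]
tool_rot: [[-0.031, 1.0, -0.002], [1.0, 0.031, 0.002], [0.002, -0.002, -1.0]]
ft_force: [-0.4, 1.3, -0.3]
grip_width: 0.0382
```

View pics/w2.png

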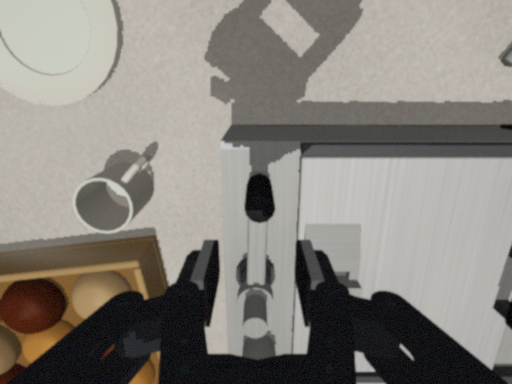

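```bash
python3 - <<'E'
from h import *
d=load("w2")
print("knobtop",onz(d,261,208,.259).round(4),"knob foot",onz(d,259,185,.199).round(4))
print("cam",ray(d,0,0)[0].round(3))
for p in([.4754,-.2424,.259],[.4742,-.2419,.259],[.593,-.242,.158]):print(np.round(proj(d,p),1))
# keeper dark-edge: ground truth of keeper ramp edges
for u,v,z in((304,225,.162),(361,224,.162),(361,286,.162),(341,286,.186)):print(onz(d,u,v,z).round(4))
g=cv2.cvtColor(d["frame"],cv2.COLOR_RGB2GRAY)
n,l,s,c=cv2.connectedComponentsWithStats(((g<45)*255).astype(np.uint8)[150:240,235:290])
for i in range(1,n):print(s[i]+[235,150,0,0,0],c[i]+[235,150])
f=d["frame"][190:310,230:380,::-1];cv2.imwrite("pics/w2c.png",cv2.resize(f,None,fx=5,fy=5,interpolation=cv2.INTER_CUBIC))
E
```

```text
knobtop [ 0.4734 -0.2394  0.259 ] knob foot [ 0.4755 -0.2401  0.199 ]
cam [ 0.393 -0.246  0.463]
[256.5 210.5]
[257.3 209. ]
[253.5 274.2]
[ 0.5295 -0.1909  0.162 ]
[ 0.5266 -0.1314  0.162 ]
[ 0.6023 -0.1211  0.162 ]
[ 0.5862 -0.1517  0.186 ]
[ 246  174   28   47 1050] [259.14666667 198.04761905]
```

View pics/w2c.png

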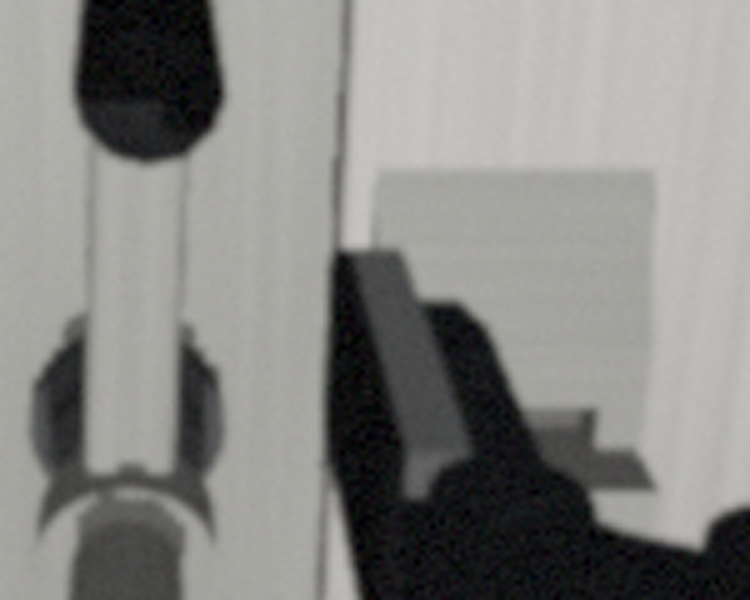

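```bash
python3 -m crank '[0,0,0,0.0005,0.002,0,38, 0,0,0,0,0,-0.02,38, 0,0,0,0,0,-0.03,38, 0,0,0,0,0,-0.03,38, 0,0,0,0,0,-0.015,38, 0,0,0,0,0,-0.009,38, 0,0,0,0,0,0,38]'; python3 - <<'E'
from h import *
d=snap("wrist","w3",(130,100,390,330),2)
E
```

```text
time_s: 8.05
position: [0.4748, -0.2394, 0.2304]
tool_rot: [[-0.032, 0.999, -0.001], [0.999, 0.032, 0.001], [0.001, -0.001, -1.0]]
ft_force: [0.3, 0.5, -0.6]
grip_width: 0.0325
```

View pics/w3.png

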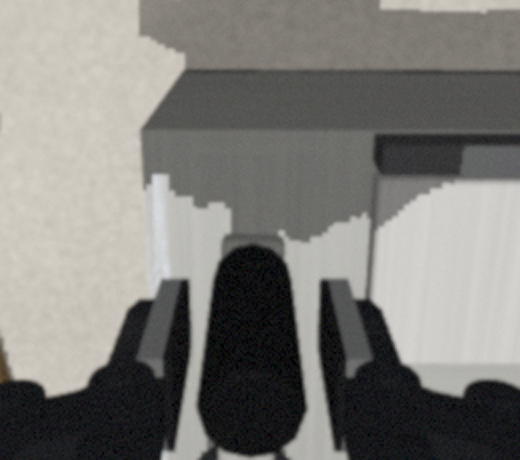

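```bash
python3 - <<'E'
import numpy as np
P=lambda a:np.array([.593-.12*np.cos(a),-.240+.12*np.sin(a)])
for st,en,dd in((0,40,5),(40,96,2)):
    for a in range(st,en,dd):
        q=P(np.radians(a+dd))-P(np.radians(a));print(a+dd,q.round(4),(P(np.radians(a+dd))).round(4))
E
```

```text
5 [0.0005 0.0105] [ 0.4735 -0.2295]
10 [0.0014 0.0104] [ 0.4748 -0.2192]
15 [0.0023 0.0102] [ 0.4771 -0.2089]
20 [0.0031 0.01  ] [ 0.4802 -0.199 ]
25 [0.004  0.0097] [ 0.4842 -0.1893]
30 [0.0048 0.0093] [ 0.4891 -0.18  ]
35 [0.0056 0.0088] [ 0.4947 -0.1712]
40 [0.0064 0.0083] [ 0.5011 -0.1629]
42 [0.0027 0.0032] [ 0.5038 -0.1597]
44 [0.0029 0.0031] [ 0.5067 -0.1566]
46 [0.003 0.003] [ 0.5096 -0.1537]
48 [0.0031 0.0029] [ 0.5127 -0.1508]
50 [0.0032 0.0027] [ 0.5159 -0.1481]
52 [0.0033 0.0026] [ 0.5191 -0.1454]
54 [0.0033 0.0025] [ 0.5225 -0.1429]
56 [0.0034 0.0024] [ 0.5259 -0.1405]
58 [0.0035 0.0023] [ 0.5294 -0.1382]
60 [0.0036 0.0022] [ 0.533  -0.1361]
62 [0.0037 0.002 ] [ 0.5367 -0.134 ]
64 [0.0037 0.0019] [ 0.5404 -0.1321]
66 [0.0038 0.0018] [ 0.5442 -0.1304]
68 [0.0039 0.0016] [ 0.548  -0.1287]
70 [0.0039 0.0015] [ 0.552  -0.1272]
72 [0.004  0.0014] [ 0.5559 -0.1259]
74 [0.004  0.0012] [ 0.5599 -0.1246]
76 [0.004  0.0011] [ 0.564  -0.1236]
78 [0.0041 0.0009] [ 0.5681 -0.1226]
80 [0.0041 0.0008] [ 0.5722 -0.1218]
82 [0.0041 0.0007] [ 0.5763 -0.1212]
84 [0.0042 0.0005] [ 0.5805 -0.1207]
86 [0.0042 0.0004] [ 0.5846 -0.1203]
88 [0.0042 0.0002] [ 0.5888 -0.1201]
90 [0.0042 0.0001] [ 0.593 -0.12 ]
92 [ 0.0042 -0.0001] [ 0.5972 -0.1201]
94 [ 0.0042 -0.0002] [ 0.6014 -0.1203]
96 [ 0.0042 -0.0004] [ 0.6055 -0.1207]
```

```bash
python3 -m crank '[0,0,-0.087,0.0005,0.0105,0,38, 0,0,-0.087,0.0014,0.0104,0,38, 0,0,-0.087,0.0023,0.0102,0,38, 0,0,-0.087,0.0031,0.01,0,38, 0,0,-0.087,0.004,0.0097,0,38, 0,0,-0.087,0.0048,0.0093,0,38, 0,0,-0.087,0.0056,0.0088,0,38, 0,0,0,0,0,0,38, 0,0,0,0,0,0,38]'; python3 - <<'E'
from h import *
d=snap("wrist","w4",(130,100,390,330),2)
d=snap("top","t4",(225,135,345,255),4)
a=cv2.imread("pics/w4.png");b=cv2.imread("pics/t4.png")
a=cv2.resize(a,(400,354));b=cv2.resize(b,(354,354));cv2.imwrite("pics/m4.png",np.hstack([a,b]))
E
```

```text
time_s: 9.0
position: [0.4967, -0.1714, 0.232]
tool_rot: [[0.544, 0.839, 0.001], [0.839, -0.544, -0.001], [-0.0, 0.001, -1.0]]
ft_force: [-0.6, -0.1, 0.2]
grip_width: 0.0325
```

View pics/m4.png

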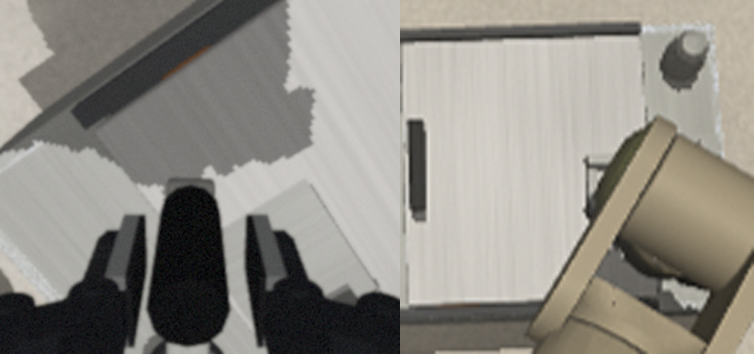

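```bash
python3 -m crank '[0,0,-0.087,0.0064,0.0083,0,38, 0,0,-0.035,0.0027,0.0032,0,38, 0,0,-0.035,0.0029,0.0031,0,38, 0,0,0,0,0,0,38]'|grep -E 'pos|ft_'; python3 -m crank '[0,0,-0.035,0.003,0.003,0,38, 0,0,-0.035,0.0031,0.0029,0,38, 0,0,0,0,0,0,38]'|grep -E 'pos|ft_'; python3 -m crank '[0,0,-0.035,0.0032,0.0027,0,38, 0,0,-0.035,0.0033,0.0026,0,38, 0,0,0,0,0,0,38]'|grep -E 'pos|ft_';python3 -m crank '[0,0,-0.035,0.0033,0.0025,0,38, 0,0,-0.035,0.0034,0.0024,0,38, 0,0,0,0,0,0,38]'|grep -E 'pos|ft_';
```

```text
position: [0.5086, -0.1569, 0.2314]
ft_force: [-0.4, 0.2, 0.3]
position: [0.5146, -0.1511, 0.2314]
ft_force: [-0.2, -0.2, 0.2]
position: [0.521, -0.1459, 0.2315]
ft_force: [0.4, -0.1, -0.2]
position: [0.5277, -0.141, 0.2315]
ft_force: [-0.3, -1.6, 0.2]
```

```bash
cat >> h.py <<'E'
def knob(tag):
    d=snap("wrist",tag,(180,150,340,330),3);g=cv2.cvtColor(d["frame"],cv2.COLOR_RGB2GRAY).astype(int)
    # black run through column 259 per row, and rows extents
    out=[]
    for r in range(200,320,10):
        m=g[r]<50;c=258
        if not m[c]: out.append((r,None));continue
        a=c
        while m[a-1]:a-=1
        b=c
        while m[b+1]:b+=1
        out.append((r,a,b))
    col=g[:,252:264].mean(1)<50;print(tag,observe()["time_s"],"rows",np.where(col[150:])[0][[0,-1]]+150,out)
E
python3 - <<'E'
from h import *
knob("w5")
a=cv2.imread("pics/w4.png")
E
python3 - <<'E'
import sys;sys.path.insert(0,'.')
import numpy as np,cv2
for n in("w3","w4"):
    d=np.load(f"pics/{n}.npy",allow_pickle=True).item();g=cv2.cvtColor(d["frame"],cv2.COLOR_RGB2GRAY).astype(int);col=g[:,252:264].mean(1)<50
    print(n,np.where(col[150:])[0][[0,-1]]+150,[(r,np.where(g[r,215:305]<50)[0][[0,-1]]+215) for r in (240,)], [int((g[r,225:295]<50).sum()) for r in range(220,330,10)])
E
```

```text
w5 10.45 rows [227 383] [(200, None), (210, None), (220, None), (230, 233, 261), (240, 230, 265), (250, 227, 266), (260, 216, 267), (270, 214, 268), (280, 212, 268), (290, 175, 269), (300, 118, 270), (310, 105, 268)]
w3 [223 383] [(240, array([238, 274]))] [0, 30, 37, 44, 47, 49, 52, 52, 53, 48, 37]
w4 [222 383] [(240, array([235, 271]))] [0, 32, 37, 44, 48, 50, 52, 52, 54, 45, 30]
```

View pics/w5.png

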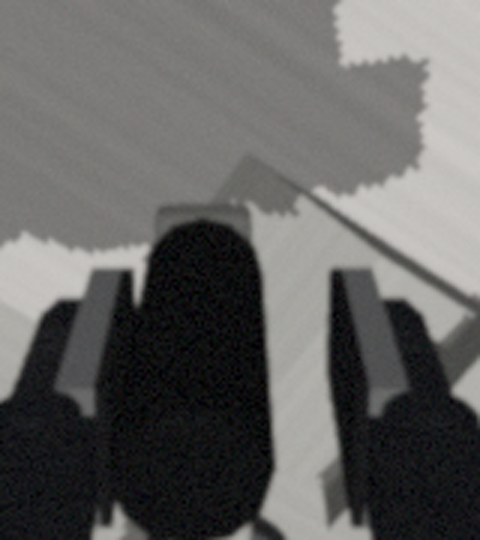

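```bash
cat >> h.py <<'E'
def rise(tag,d=None):
    d=d or snap("wrist",tag);g=cv2.cvtColor(d["frame"],cv2.COLOR_RGB2GRAY).astype(int)
    p=observe()["position"]
    b=[]
    # foot edge of the knob: highest black row in cols 230..285
    cols=[(c,200+int(np.argmax(g[200:300,c]<48))) for c in range(232,284) if (g[200:262,c]<48).any()]
    r0=min(r for _,r in cols);cc=np.mean([c for c,r in cols if r<=r0+1])
    # widths of top end: right edge of black at widest
    post=np.array([.593,-.240])
    res=[]
    for h in(0,.005,.010):
        best=None
        for a in np.radians(np.arange(0,105,.25)):
            e=np.array([-np.cos(a),np.sin(a)]);q=post+e*.131
            u,v=proj(d,[*q,.199+h])
            if best is None or abs(u-cc)<best[0]: best=(abs(u-cc),np.degrees(a),v)
        res.append((h,round(best[1],1),round(best[2],1)))
    re=[max(c for c in range(232,292) if g[r,c]<48 and g[r,232:c].max()<60) if g[r,232]<48 else None for r in range(240,320,10)]
    s=observe();print(tag,s["time_s"],s["position"].round(4),"F",s["ft_force"].round(1),"foot",r0,round(cc,1),"pred",res,"redge",re)
E
python3 - <<'E'
from h import *
for t in("w4","w5"):rise(t,load(t))
E
```

```text
Traceback (most recent call last):
  File "h.py", line 46, in rise
    re=[max(c for c in range(232,292) if g[r,c]<48 and g[r,232:c].max()<60) if g[r,232]<48 else None for r in range(240,320,10)]
        ~~~^^^^^^^^^^^^^^^^^^^^^^^^^^^^^^^^^^^^^^^^^^^^^^^^^^^^^^^^^^^^^^^^
  File "h.py", line 46, in <genexpr>
    re=[max(c for c in range(232,292) if g[r,c]<48 and g[r,232:c].max()<60) if g[r,232]<48 else None for r in range(240,320,10)]
                                                       ~~~~~~~~~~~~~~^^
ValueError: zero-size array to reduction operation maximum which has no identity
```

```bash
sed -i '/^    re=\[/d; s/,"redge",re)/)/' h.py; python3 - <<'E'
from h import *
for t in("w4","w5"):rise(t,load(t))
E
```

```text
w4 10.45 [ 0.5278 -0.1408  0.2313] F [-1.3 -0.1 -0.2] foot 221 254.0 pred [(0, np.float64(34.5), np.float64(214.7)), (0.005, np.float64(34.5), np.float64(218.3)), (0.01, np.float64(34.5), np.float64(222.2))]
w5 10.45 [ 0.5278 -0.1408  0.2313] F [-1.3 -0.1 -0.2] foot 223 247.0 pred [(0, np.float64(54.0), np.float64(215.8)), (0.005, np.float64(54.0), np.float64(219.4)), (0.01, np.float64(54.0), np.float64(223.2))]
```

```bash
m(){ python3 -c 'from h import *;rise("'$1'")'; }; python3 -m crank '[0,0,-0.035,0.0035,0.0023,0,38, 0,0,-0.035,0.0036,0.0022,0,38]'|grep ft_;m a60;python3 -m crank '[0,0,-0.035,0.0037,0.002,0,38, 0,0,-0.035,0.0037,0.0019,0,38]'|grep ft_;m a64; python3 -m crank '[0,0,-0.035,0.0038,0.0018,0,38, 0,0,-0.035,0.0039,0.0016,0,38]'|grep ft_;m a68
```

```text
ft_force: [-7.9, -3.1, 5.8]
a60 10.7 [ 0.5346 -0.1366  0.2316] F [-1.2 -0.6  0.3] foot 224 246.0 pred [(0, np.float64(57.2), np.float64(216.0)), (0.005, np.float64(57.5), np.float64(219.6)), (0.01, np.float64(57.5), np.float64(223.4))]
ft_force: [-8.2, -5.3, 5.8]
a64 10.95 [ 0.5419 -0.1327  0.2315] F [-0.8 -0.2  0. ] foot 226 246.0 pred [(0, np.float64(61.5), np.float64(216.2)), (0.005, np.float64(61.5), np.float64(219.8)), (0.01, np.float64(61.5), np.float64(223.6))]
ft_force: [-10.7, -4.6, 6.8]
a68 11.2 [ 0.5495 -0.1293  0.2316] F [-1.6 -0.3 -0.5] foot 227 245.5 pred [(0, np.float64(65.2), np.float64(216.3)), (0.005, np.float64(65.2), np.float64(220.0)), (0.01, np.float64(65.5), np.float64(223.8))]
```

```bash
m(){ python3 -c 'from h import *;rise("'$1'")'; }; python3 -m crank '[0,0,-0.017,0.0019,0.0008,0,38, 0,0,-0.018,0.002,0.0007,0,38, 0,0,-0.017,0.002,0.0007,0,38, 0,0,-0.018,0.002,0.0007,0,38]'|grep ft_;m a72; python3 -m crank '[0,0,-0.017,0.002,0.0006,0,38, 0,0,-0.018,0.002,0.0006,0,38, 0,0,-0.017,0.002,0.0006,0,38]'|grep ft_;m a75; python3 -m crank '[0,0,-0.017,0.002,0.0005,0,38, 0,0,-0.018,0.002,0.0005,0,38]'|grep ft_;m a77
```

```text
ft_force: [-3.8, -1.1, 1.7]
a72 11.65 [ 0.5583 -0.1258  0.2312] F [ 0.2 -0.   1. ] foot 229 246.0 pred [(0, np.float64(70.0), np.float64(217.1)), (0.005, np.float64(70.2), np.float64(220.7)), (0.01, np.float64(70.2), np.float64(224.6))]
ft_force: [-2.1, -1.3, 0.3]
a75 12.0 [ 0.5644 -0.1239  0.2312] F [-0.8  0.8 -0.7] foot 230 246.5 pred [(0, np.float64(73.2), np.float64(217.4)), (0.005, np.float64(73.5), np.float64(221.1)), (0.01, np.float64(73.5), np.float64(225.0))]
ft_force: [-2.1, -1.1, -1.2]
a77 12.25 [ 0.5684 -0.123   0.2312] F [-0.3 -0.3 -0.1] foot 230 247.0 pred [(0, np.float64(75.5), np.float64(217.6)), (0.005, np.float64(75.5), np.float64(221.3)), (0.01, np.float64(75.5), np.float64(225.2))]
```

```bash
m(){ python3 -c 'from h import *;rise("'$1'")'; }; python3 -m crank '[0,0,-0.017,0.002,0.0005,0,38, 0,0,-0.018,0.0021,0.0004,0,38]'|grep ft_;m a79; python3 -m crank '[0,0,-0.017,0.002,0.0004,0,38]'|grep ft_;m a80; python3 -m crank '[0,0,-0.018,0.002,0.0004,0,38]'|grep ft_;m a81;python3 -m crank '[0,0,-0.017,0.002,0.0004,0,38]'|grep ft_;m a82
```

```text
ft_force: [-1.8, -0.4, -0.7]
a79 12.5 [ 0.5724 -0.1221  0.2313] F [-0.1  0.3 -0. ] foot 230 247.0 pred [(0, np.float64(77.5), np.float64(217.7)), (0.005, np.float64(77.5), np.float64(221.4)), (0.01, np.float64(77.5), np.float64(225.3))]
ft_force: [-2.2, -0.7, -1.5]
a80 12.65 [ 0.5744 -0.1217  0.2313] F [-0.8  0.2  0.1] foot 230 247.0 pred [(0, np.float64(78.5), np.float64(217.9)), (0.005, np.float64(78.5), np.float64(221.5)), (0.01, np.float64(78.5), np.float64(225.4))]
ft_force: [-0.4, 0.1, -0.7]
a81 12.8 [ 0.5765 -0.1213  0.2313] F [ 0.1 -0.3  0.9] foot 229 246.5 pred [(0, np.float64(79.2), np.float64(218.0)), (0.005, np.float64(79.5), np.float64(221.7)), (0.01, np.float64(79.5), np.float64(225.6))]
ft_force: [0.8, -0.1, 0.0]
a82 12.95 [ 0.5785 -0.1209  0.2314] F [ 0.2  0.3 -0.9] foot 227 248.5 pred [(0, np.float64(80.8), np.float64(218.2)), (0.005, np.float64(80.8), np.float64(221.9)), (0.01, np.float64(81.0), np.float64(225.8))]
```

```bash
m(){ python3 -c 'from h import *;rise("'$1'")'; }; python3 -m crank '[0,0,0,0,0,0,38, 0,0,0,0,0,0,38]'|grep ft_;m b82; python3 -m crank '[0,0,-0.018,0.002,0.0003,0,38, 0,0,0,0,0,0,38]'|grep ft_;m b83
```

```text
ft_force: [-1.2, 0.3, 0.6]
b82 13.2 [ 0.5781 -0.121   0.2314] F [ 0.6  0.1 -0.6] foot 223 250.5 pred [(0, np.float64(81.2), np.float64(218.2)), (0.005, np.float64(81.2), np.float64(221.9)), (0.01, np.float64(81.2), np.float64(225.8))]
ft_force: [0.1, 0.8, 0.8]
b83 13.45 [ 0.5802 -0.1207  0.2313] F [ 1.2 -0.3 -0.1] foot 223 248.0 pred [(0, np.float64(81.8), np.float64(218.3)), (0.005, np.float64(81.8), np.float64(222.0)), (0.01, np.float64(81.8), np.float64(225.9))]
```

```bash
python3 -m crank '[0,0,0,-0.002,0,0,45, 0,0,0,0,0,0,50, 0,0,0,0,0,0.02,50, 0,0,0,0,0,0.04,50, 0,0,0,0,0,0.05,50, 0,0,0,0,0,0.03,50, 0,0,0,-0.02,0,0,50, 0,0,0,-0.04,0,0,50, 0,0,0,-0.05,0,0,50, 0,0,0,-0.05,0,0,50, 0,0,0,-0.04,0,0,50, 0,0,0,-0.02,0,0,50, 0,0,0,0,0,0,50, 0,0,0,0,0,0,50]'; python3 - <<'E'
from h import *
a=snap("top","t9",(165,135,345,255),2.2);b=snap("scene","s9",(140,120,345,310),2)
A=cv2.imread("pics/t9.png");B=cv2.imread("pics/s9.png")
H=380;M=np.zeros((H,A.shape[1]+B.shape[1],3),np.uint8);M[:A.shape[0],:A.shape[1]]=A;M[:B.shape[0],A.shape[1]:]=B
cv2.imwrite("pics/m9.png",M);print(M.shape,A.shape)
E
```

```text
time_s: 14.85
position: [0.3583, -0.1209, 0.3716]
tool_rot: [[0.988, 0.153, 0.001], [0.153, -0.988, -0.001], [0.001, 0.001, -1.0]]
ft_force: [0.4, -0.4, -0.0]
grip_width: 0.0424
(380, 806, 3) (264, 396, 3)
```

View pics/m9.png

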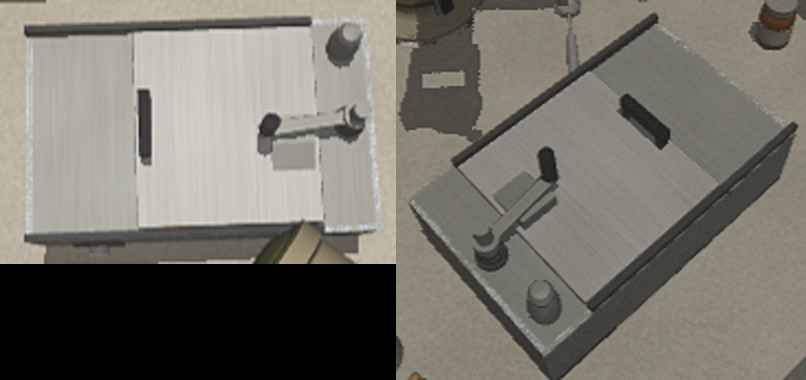

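```bash
python3 - <<'E'
from h import *
def blob(d,box):
    g=cv2.cvtColor(d["frame"],cv2.COLOR_RGB2GRAY);x0,y0,x1,y1=box
    n,l,s,c=cv2.connectedComponentsWithStats(((g[y0:y1,x0:x1]<42)*255).astype(np.uint8))
    i=1+np.argmax(s[1:,4]);return c[i]+[x0,y0],s[i]
def tri(a,pa,b,pb):
    (c1,r1),(c2,r2)=ray(a,*pa),ray(b,*pb)
    t=np.linalg.lstsq(np.c_[r1,-r2],c2-c1,rcond=None)[0];p,q=c1+r1*t[0],c2+r2*t[1];return (p+q)/2,np.linalg.norm(p-q)
t0,s0,t9,s9=map(load,("top0","scene0","t9","s9"))
for a,b,ba,bb in((t0,s0,(322,215,345,240),(145,190,170,220)),(t9,s9,(275,180,300,206),(205,190,225,218))):
    A,sa=blob(a,ba);B,sb=blob(b,bb);print(A.round(1),sa,B.round(1),sb,tri(a,A,b,B))
# scene rows of the knob top/foot, predicted
for z in(0,.008):
    q=[.593-.12*np.cos(np.radians(82)),-.24+.12*np.sin(np.radians(82))]
    print(z,np.round(proj(s9,[*q,.259+z]),1),np.round(proj(s9,[*q,.199+z]),1),np.round(proj(t9,[*q,.259+z]),1))
q=[.4745,-.24];print(np.round(proj(s0,[*q,.259]),1),np.round(proj(s0,[*q,.199]),1))
E
```

```text
[330.7 227.6] [ 3  9 12  8 63] [155.8 203.3] [  5   5  12  17 106] (array([ 0.47437611, -0.23984842,  0.22701675]), np.float64(0.0023648248404547546))Traceback (most recent call last):
  File "<stdin>", line 11, in <module>
  File "<stdin>", line 5, in blob
    return _wrapfunc(a, 'argmax', axis=axis, out=out, **kwds)
    return bound(*args, **kwds)
ValueError: attempt to get argmax of an empty sequence
```

```bash
python3 - <<'E'
from h import *
def blob(d,box,th):
    g=cv2.cvtColor(d["frame"],cv2.COLOR_RGB2GRAY);x0,y0,x1,y1=box
    n,l,s,c=cv2.connectedComponentsWithStats(((g[y0:y1,x0:x1]<th)*255).astype(np.uint8))
    i=1+np.argmax(s[1:,4]);return c[i]+[x0,y0],s[i]
def tri(a,pa,b,pb):
    (c1,r1),(c2,r2)=ray(a,*pa),ray(b,*pb)
    t=np.linalg.lstsq(np.c_[r1,-r2],c2-c1,rcond=None)[0];p,q=c1+r1*t[0],c2+r2*t[1];return ((p+q)/2).round(4),np.linalg.norm(p-q)
t0,s0,t9,s9=map(load,("top0","scene0","t9","s9"))
for th in(50,60,70):
  for a,b,ba,bb in((t0,s0,(322,215,345,240),(145,190,170,220)),(t9,s9,(275,180,300,206),(205,185,228,218))):
    try:
      A,sa=blob(a,ba,th);B,sb=blob(b,bb,th);print(th,A.round(1),sa,B.round(1),sb,tri(a,A,b,B))
    except Exception as e:print(th,e)
for z in(0,.008):
    q=[.593-.12*np.cos(np.radians(82)),-.24+.12*np.sin(np.radians(82))]
    print(z,np.round(proj(s9,[*q,.259+z]),1),np.round(proj(s9,[*q,.199+z]),1),np.round(proj(t9,[*q,.259+z]),1))
q=[.4745,-.24];print(np.round(proj(s0,[*q,.259]),1),np.round(proj(s0,[*q,.199]),1))
g=cv2.cvtColor(s9["frame"],cv2.COLOR_RGB2GRAY);print(g[188:216,215],g[188:216,216])
g=cv2.cvtColor(t9["frame"],cv2.COLOR_RGB2GRAY);print(g[182:206,280:298:2])
E
```

```text
50 [330.7 227.4] [ 3  9 12  8 72] [155.5 203. ] [  5   5  12  17 123] (array([ 0.4745, -0.2398,  0.2289]), np.float64(0.0014506975913926269))
50 [283.2 192.5] [ 8 11  2  4  4] [215.6 202.3] [  6   9  10  17 119] (array([ 0.5733, -0.1154,  0.2185]), np.float64(0.0062330716757359106))
60 [330.5 227.3] [ 3  8 12  9 77] [155.5 203.2] [  5   5  12  18 128] (array([ 0.4747, -0.2397,  0.2279]), np.float64(0.0008546122762852103))
60 [286.5 192.2] [ 8  7  9 10 44] [215.5 202.3] [  6   9  10  17 123] (array([ 0.5747, -0.1208,  0.2249]), np.float64(0.0012417242313860026))
70 [330.4 227.5] [ 3  8 12 10 82] [155.9 204.5] [  5   5  12  25 154] (array([ 0.4747, -0.2405,  0.222 ]), np.float64(0.0014176549114229254))
70 [287.  191.6] [ 8  7  9 10 65] [215.5 202.9] [  6   9  10  24 140] (array([ 0.5765, -0.122 ,  0.2254]), np.float64(0.0013305539366658984))
0 [214.3 196.1] [216.4 207.7] [287.8 189.3]
0.008 [214.  194.4] [216.2 206.2] [288.2 188.7]
[152.3 197.1] [157.7 208.7]
[137 136 137 137 139  82  40  40  44  44  42  41  43  39  38  36  39  39
  41  40  40  36  35 100 121 123  86  63] [135 135 136 
[... 338 characters left out ...]
192 198 164  56  59  55 143 177 172]
 [193 201  98  64  65  58  92 170 171]
 [194 200  50  63  63  59 103 172 173]
 [194 180  48  65  64  58 133 174 173]
 [197 137  50  60  63  54 168 173 172]
 [198 143  52  55  57  62 179 176 176]
 [198 188  52  54  53 123 182 183 172]
 [199 148  50  54  51 168 140 127 117]
 [200  98  72  50  58 123  94  82  80]
 [200 101  83  92  76  84  86  87  87]
 [203 102  98 109  81  97 154 154 153]
 [203 101 105 109  95 153 178 171 173]
 [202 100 106 108 100 160 158 155 154]
 [204 100 106 108  93 150 150 150 150]
 [204 101 107 107  89 151 152 151 149]
 [204  97 105 106  86 153 152 151 150]
 [204 168 101 100 144 151 152 152 152]
 [203 201 167 177 167 150 151 149 150]]
```

```bash
python3 - <<'E'
from h import *
P=[]
for n in("top0","t9"):
    d=load(n);g=cv2.cvtColor(d["frame"],cv2.COLOR_RGB2GRAY);x0=195 if n=="top0" else 222
    ys,xs=np.where(g[170:215,x0:x0+20]<75);P.append(onz(d,xs.mean()+x0,ys.mean()+170,.195));print(n,len(xs),P[-1].round(4))
    gr=g[145:180,310:335]
print("moved",(P[1]-P[0]).round(4))
a,b=load("top0")["frame"].astype(int),load("t9")["frame"].astype(int)
for nm,(x0,y0,x1,y1) in dict(shaker=(310,142,333,168),jar=(98,205,132,235),mug=(358,196,396,232)).items():print(nm,np.abs(a-b)[y0:y1,x0:x1].mean().round(1))
print(observe()["time_s"]);close_job()
E
```

```text
top0 176 [0.5829 0.1161 0.195 ]
t9 150 [0.5852 0.0396 0.195 ]
moved [ 0.0023 -0.0765  0.    ]
shaker 2.9
jar 1.2
mug 1.2
14.95
the job is handed in; nothing more can be done
```

The lid is shut, the latch lever is down in the keeper's pocket, and I handed the job in after about 15 s of the 72 s allowed.

- **Lid:** I gripped the bar and slid the lid about 77 mm until it met its stop, where the push rose to about 18 N. After I let go, the top picture put the bar at y = 0.0396, against 0.0398 at the stop.
- **Latch:** I held the knob loosely between the open fingers and walked it round its arc. The lever rose about 8 mm on the keeper and dropped at about 81–82°, with the push near zero at the drop.
- **Last checks:**
  - Before hand-in the gripper was open and well clear, with no contact force.
  - The knob's height from two cameras was 0.225 m, against 0.228 m at the start. That agrees with the lever being fully down, within the 2–3 mm these cameras can resolve.
  - The shaker, mug and jar look unchanged in the top view.
- **Disagreements:**
  - On the ramp the force reading reached about 13 N in total, with roughly 12 N sideways. That is above the expected 2–8 N, though some of it may come from the arm's own motion. I halved the speed after that.
  - While gripping the lid bar there was a steady upward force of about 8 N, probably the fingertips resting on something under the bar.

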